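Switch the carving bench on in the safe order

ROBOT

A 6-joint arm with a two-finger parallel gripper is mounted at the origin on the work surface. World frame = base frame: x ahead of the robot, y to its left, z up, the work surface at z = 0. Lengths are in mm, angles in rad, forces in N, time in s.
With the tool pointing down it reaches from about 350 to 975 mm from the base axis. Payload 7.1 kg.
Tool frame: the origin (TCP) lies at the very end of the fingers, on their centre line; the grasp point (between the pads) lies 19 mm behind it; z points along the fingers, y is the line along which they close (so a half turn about z gives the same grasp; the last joint's range is limited). The gripper opens to 88 mm and grips with 3 to 60 N. Pads are 20 mm wide; open, the fingers measure 115 mm over their backs; the gripper's body (75 mm by 178 mm) begins 61 mm behind the grasp point.
Start: joints at [-1.176, 0.423, 1.63, -0, 1.089, -0.019], TCP at [251.322, -572.225, 222.675] pointing down, gripper open.
Joint ranges: [-3, 3], [-0.9, 2.11], [0.09, 2.58], [-1.31, 4.45], [0.11, 2.69], [-2.54, 2.54]. Speed limits (rad/s): [2.39, 2.39, 3.01, 3.14, 3.14, 3.14].

INTERFACE

Orientations are given as a rotation vector (axis times angle).
In Python, from workcell import sensors, imaging, close_job gives the robot as it stands. The module is installed in compiled form; this text tells all that it offers.
- The arm moves only by the tool servo_tool, never from a script. Its argument "steps" is a list of rows, each a list of 3 entries, a list of its own where there are three numbers: the shift along the world's x, y, z in m, then the turn, a rotation vector about the world's x, y, z in degrees, then the opening, from -1 (shut) to 1 (fully open). A call has exactly 8 rows; each row shifts and turns the commanded pose from where the row before left it; what a row does not reach is not made up. A row lasts 1/12 s, in which the tool goes at most 41.7 mm and 7.16 degrees, less where a joint would pass 70% of its speed; a pose out of reach is approached as far as the arm can. A call is refused whole if a number of a shift passes 0.0417 or a number of a turn 7.16, either way. A call with a gripper value outside its range is refused whole. The fingers move at their own pace and stop on an object; the grip force is fixed at half the most. Time passes only in rows, so rows that do not move let the fingers close, or fill a call up. It gives the time, the measured TCP pose, the force, the opening and the grip force at its end, in the units of the state.
- sensors.get_obs(): the state, without advancing time (a new reading comes with each control period).
- imaging.get_image(name): name is "scene" or "top" or "wrist"; returns a dict with "color" (400x640x3 uint8, blue, green, red), "range_z" (400x640 float32, mm along the optical axis (not along the pixel's ray), 0 where there is no reading), "vertical_fov" (degrees; the focal length in pixels is half the picture's height over the tangent of half this angle, whatever the lens; pixels are square), "cx", "cy" (the principal point, pixels), "k1" (the pictures are not rectified: a ray, as slopes to the right and down, at radius r is drawn at 1 + k1 r^2 times it, then the intrinsics apply), "rvec" (rotation vector, rad) and "tvec" (3), from world to camera coordinates, as OpenCV has them; the wrist camera has in their place "tool_from_camera" (4x4, takes a point from camera to tool coordinates, whose origin is the TCP and whose axes are the flange's). Camera axes: x right, y down, z forward; pixel columns grow to the right and rows downward; lengths in mm; the calibration is good to about 2 mm. A picture is of the moment at which its call begins: read the wrist's pose just before it.
- close_job(): hands the job in; it is judged then, once.
The state is a dict: "t": time; "qpos": joint angles; "qvel": joint speeds; "joint_torque": joint torques, N m; "ee_pos": TCP position; "orientation": TCP orientation; "ft_force": force on the tool from outside, world axes, zero at the start; "moment": the same for the moment, N m; "width": finger opening in mm; "grasp_force": force on a finger pad.
Only numpy, scipy, OpenCV 4.12 (cv2) and the standard library are available. Lean on these libraries where they do the work, as an engineer would, in place of code of your own. Each camera call takes 0.05 s, during which the arm holds its last target. There are 200 camera calls.

TASK

Start up the carving bench with the remote rocker switches lying on it: with a fingertip, gently press down the raised, ribbed end of the paddle on the big square box (dust extractor), then on the round box (lamp), then on the long narrow box (carving machine), so that each stays tipped fully over to on. Leave the switch on the smallest box (glue heater) off, do not pick up or shove any of the boxes, and do not disturb the tools and other things on the bench.

Things in the scene. Friction and masses are not known exactly. Their poses are not given: they have to be found in the camera images.
- extractor_box: Loose remote switch box, grey, on rubber feet, 0.45 to 0.75 kg. Big SQUARE box, 116 x 116 mm in plan, 40 mm high: switch of the dust extractor. Origin at the centre of its underside on the bench, z up; its x axis runs along its paddle towards the paddle's ribbed end.
- extractor_paddle (a joint): Rocker paddle of that box, rad: 0 = off (ribbed end up, tilted 0.25), 0.5 = fully on (ribbed end down, tilted 0.25 the other way, at a stop). Stays where it is left; no return spring; turning takes 0.035 N m (1 to 4 N on the ribbed end, more nearer the pivot). Its pivot rides on a rubber-sprung cradle that gives 2 mm per 3 N of push (12 mm at most) and springs back.
- extractor_press (a point): Where to press: the top face of the black paddle (76 mm along the box's x, 36 mm wide, 8 mm thick) amid the three thin metal ribs (2 mm high) across its raised end, 28 mm from the pivot; moves with the paddle. The pivot is over the box's centre, 60 mm above the bench. This point sinks about 14 mm from off to fully on, plus what the cradle gives.
- lamp_box: Loose remote switch box, grey, on rubber feet, 0.4 to 0.6 kg. ROUND box, 100 mm in diameter, 40 mm high: switch of the bench lamp. Origin at the centre of its underside on the bench, z up; its x axis runs along its paddle towards the paddle's ribbed end.
- lamp_paddle (a joint): Rocker paddle of that box, rad: 0 = off (ribbed end up, tilted 0.25), 0.5 = fully on (ribbed end down, tilted 0.25 the other way, at a stop). Stays where it is left; no return spring; turning takes 0.035 N m (1 to 4 N on the ribbed end, more nearer the pivot). Its pivot rides on a rubber-sprung cradle that gives 2 mm per 3 N of push (12 mm at most) and springs back.
- lamp_press (a point): Where to press: the top face of the black paddle (76 mm along the box's x, 36 mm wide, 8 mm thick) amid the three thin metal ribs (2 mm high) across its raised end, 28 mm from the pivot; moves with the paddle. The pivot is over the box's centre, 60 mm above the bench. This point sinks about 14 mm from off to fully on, plus what the cradle gives.
- carver_box: Loose remote switch box, grey, on rubber feet, 0.4 to 0.7 kg. LONG NARROW box, 164 mm along its x by 56 mm, 40 mm high: switch of the carving machine. Origin at the centre of its underside on the bench, z up; its x axis runs along its paddle towards the paddle's ribbed end.
- carver_paddle (a joint): Rocker paddle of that box, rad: 0 = off (ribbed end up, tilted 0.25), 0.5 = fully on (ribbed end down, tilted 0.25 the other way, at a stop). Stays where it is left; no return spring; turning takes 0.035 N m (1 to 4 N on the ribbed end, more nearer the pivot). Its pivot rides on a rubber-sprung cradle that gives 2 mm per 3 N of push (12 mm at most) and springs back.
- carver_press (a point): Where to press: the top face of the black paddle (76 mm along the box's x, 36 mm wide, 8 mm thick) amid the three thin metal ribs (2 mm high) across its raised end, 28 mm from the pivot; moves with the paddle. The pivot is over the box's centre, 60 mm above the bench. This point sinks about 14 mm from off to fully on, plus what the cradle gives.
- heater_box: Loose remote switch box, grey, on rubber feet, 0.3 to 0.5 kg. The SMALLEST box, 86 mm along its x by 48 mm, only 26 mm high: switch of the glue heater; to be left off. Origin at the centre of its underside on the bench, z up; its x axis runs along its paddle towards the paddle's ribbed end.
- heater_paddle (a joint): Rocker paddle of that box, rad: 0 = off (ribbed end up, tilted 0.25), 0.5 = fully on (ribbed end down, tilted 0.25 the other way, at a stop). Stays where it is left; no return spring; turning takes 0.035 N m (1 to 4 N on the ribbed end, more nearer the pivot). Its pivot rides on a rubber-sprung cradle that gives 2 mm per 3 N of push (12 mm at most) and springs back.
- heater_press (a point): Where to press: the top face of the black paddle (76 mm along the box's x, 36 mm wide, 8 mm thick) amid the three thin metal ribs (2 mm high) across its raised end, 28 mm from the pivot; moves with the paddle. The pivot is over the box's centre, 46 mm above the bench. This point sinks about 14 mm from off to fully on, plus what the cradle gives.
- finial: Turned dark wood finial standing upright, 85 mm high, 42 mm wide foot; a bystander, origin under its foot.
- gouge_a: Carving gouge lying flat, wooden handle to its -x (85 mm), steel blade to its +x (101 mm), 28 mm high; a bystander, origin below the ferrule.
- gouge_b: Another gouge like gouge_a; a bystander.
- blank: Pale wood block 90 x 50 x 45 mm; a bystander, origin under its centre.
- glue: White plastic bottle 130 mm high, 52 mm wide; a bystander, origin under its foot.
- varnish: Metal can 75 mm high, 68 mm wide; a bystander, origin under its foot.
- mallet: Carver's round mallet standing on its head, 205 mm high, 80 mm wide; a bystander, origin under its head.
There are look-alikes about, which are no part of the job. Leave any orange or red look-alike of the lamp_box alone.

How it is judged:
By the outcome, as a careful person would: the job done as asked, in the order asked, and still so for the second after the job is handed in, with the robot touching nothing.
It also fails if it takes over 42 s, if anything falls off the work surface, if the arm or the gripper's body presses on something with over 40 N, if the wrist force passes 120 N, or if a joint passes its speed limit or range.

## Working session

There is one attempt and no reset: what is moved stays moved. The work goes in short steps, Python scripts to look and compute and a tool call to move; the robot and the scene stay as the last step left them, time stands still between calls to the robot, and variables do not carry over. Pictures are saved under pics/ and viewed, at most 10 in all, crops included, and the job is handed in when it is done.

Besides the shell and the picture viewer there is one more tool, called after "Emit:" as name(argument=value, ...) on one line, values as JSON. servo_tool: Moves the arm, as the interface text tells. Its arguments: {"type":"object","properties":{"steps":{"type":"array"}},"required":["steps"]}

```bash
mkdir -p pics
cat > h.py <<'E'
import numpy as np,cv2
from workcell import sensors,imaging
def K(d):
    f=200/np.tan(np.radians(d["vertical_fov"])/2); return f
def cloud(d,T=None):
    f=K(d);h,w=d["range_z"].shape
    u,v=np.meshgrid(np.arange(w),np.arange(h))
    cam=np.array([[f,0,d["cx"]],[0,f,d["cy"]],[0,0,1.]])
    p=cv2.undistortPoints(np.stack([u,v],-1).reshape(-1,1,2).astype(float),cam,np.array([d["k1"],0,0,0,0.])).reshape(h,w,2)
    z=d["range_z"]; P=np.dstack([p[...,0]*z,p[...,1]*z,z])
    if T is None:
        R=cv2.Rodrigues(np.array(d["rvec"],float))[0]; W=(P-np.ravel(d["tvec"]))@R
    else: W=P@T[:3,:3].T+T[:3,3]
    W[z==0]=np.nan
    return W
E
python3 - <<'E'
from h import *
o=sensors.get_obs();print(o["t"],o["ee_pos"],o["orientation"],o["width"],o["ft_force"])
for n in("top","scene"):
    d=imaging.get_image(n);cv2.imwrite(f"pics/{n}.png",d["color"]);np.savez(f"{n}.npz",c=d["color"],W=cloud(d));print(d["tvec"],d["rvec"],d["k1"],d["vertical_fov"])
E
```

```text
0.0 [ 251.1003845  -571.71762832  221.90647044] [-3.07308255e+00 -6.45044528e-01  4.98288437e-04] 88.09522609733092 [-0.35092494 -0.1208007   0.05835713]
[-67.97823045 526.67061311 902.2654614 ] [ 2.14773676 -2.16514844  0.16465294] 0.03213260178729769 52.63112840294918
[-341.43851532 -282.70374784 1285.90702449] [ 2.37092242  0.974039   -0.29159986] -0.03543443054223599 48.1419217855217
```

View pics/top.png

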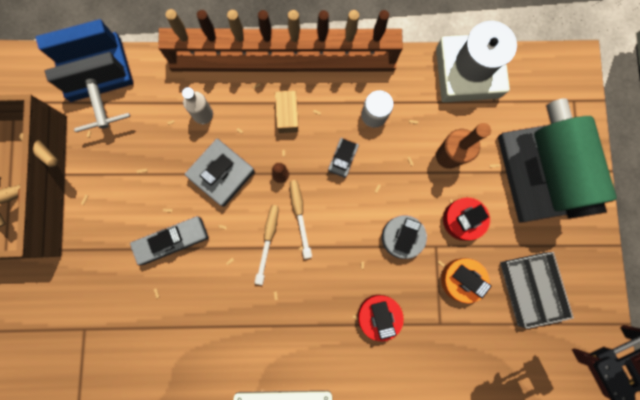

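View pics/scene.png

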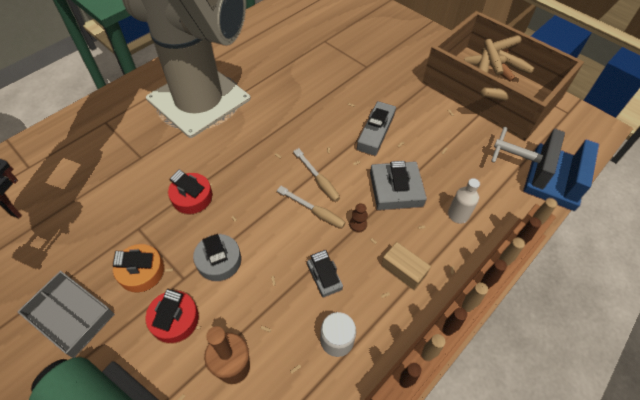

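Top view: candidates are the square grey box (220,173) = extractor, the round grey box (405,238) = lamp, the long grey box (170,241) = carver, and the small grey box (343,157) = heater. The round red ones (468,218), (381,318) and the orange one (467,281) are look-alikes of the lamp; only the grey round one fits. I confirm in an enlarged crop and measure.

```bash
cat > m.py <<'E'
from h import *
S=np.load("top.npz");c=S["c"];W=S["W"]
T={}
for n,(u,v),r in(("ext",(220,173),45),("lamp",(405,238),32),("carv",(170,241),48),("heat",(343,157),26)):
    sl=(slice(v-r,v+r),slice(u-r,u+r));w=W[sl].reshape(-1,3);col=c[sl].reshape(-1,3).astype(int)
    g=np.isfinite(w[:,2]);w=w[g];col=col[g];top=26 if n=="heat" else 40
    sat=col.max(1)-col.min(1)
    m=(abs(w[:,2]-top)<6)&(sat<45)
    rc=cv2.minAreaRect(w[m][:,:2].astype(np.float32))
    p=w[:,2]>top+9
    pr=cv2.minAreaRect(w[p][:,:2].astype(np.float32))
    P=w[p];mu=P.mean(0);A=np.c_[P[:,:2]-mu[:2],np.ones(len(P))];co=np.linalg.lstsq(A,P[:,2],rcond=None)[0]
    br=p&(col.mean(1)>110)
    print(n,"box",np.round(rc[0]),np.round(rc[1]),round(rc[2]),"pad",np.round(pr[0]),np.round(pr[1]),round(pr[2]),"n",p.sum(),"slope",np.round(co,2),"up dir",round(np.degrees(np.arctan2(co[1],co[0]))),"bright",br.sum(),np.round(w[br].mean(0)) if br.any() else 0,"zmax",P[:,2].max().round())
a=cv2.resize(c[120:280,125:295],None,fx=3,fy=3,interpolation=2);b=cv2.resize(c[125:285,320:420],None,fx=3,fy=3,interpolation=2)
cv2.imwrite("pics/crop.png",a if 0 else np.hstack([a[:480],b[:480]])[:, :800])
E
python3 m.py
```

```text
ext box [585. 166.] [115. 172.] 49 pad [608. 149.] [47. 76.] 49 n 572 slope [-0.15  0.18 64.17] up dir 130 bright 141 [597. 163.  69.] zmax 76.0
lamp box [ 451. -281.] [96. 97.] 44 pad [ 451. -283.] [46. 75.] 67 n 606 slope [ 0.18 -0.1  63.91] up dir -29 bright 139 [ 472. -294.   69.] zmax 75.0
carv box [467. 230.] [ 87. 233.] 34 pad [448. 259.] [46. 75.] 23 n 592 slope [ 0.1  -0.17 63.82] up dir -60 bright 105 [459. 235.  70.] zmax 76.0
heat box [ 642. -145.] [47. 84.] 69 pad [ 645. -147.] [46. 77.] 68 n 510 slope [-0.2   0.07 50.43] up dir 160 bright 134 [ 629. -142.   55.] zmax 61.0
```

View pics/crop.png

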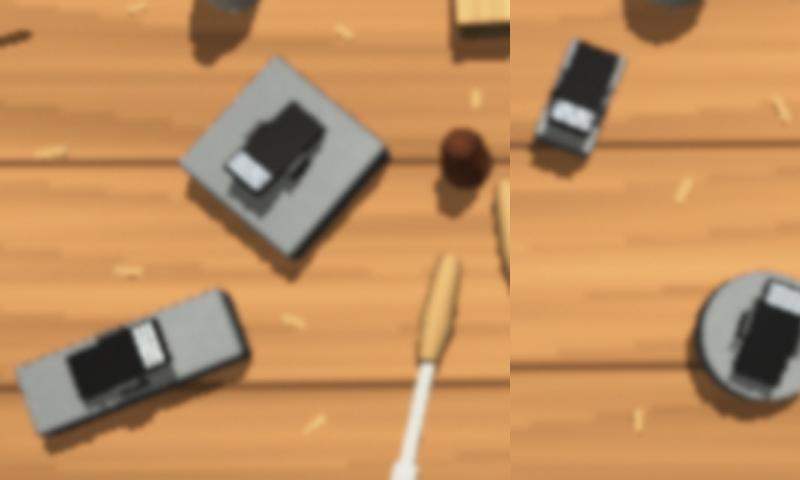

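The crop confirms the ribbed (silver) ends: extractor at full-image px (208,176), carver (174,234), lamp (411,223). Heights are as they should be: box tops at 40 mm and raised ends at about 76 mm. Press points are about: extractor (588,166), lamp (475,-292), carver (458,235). Moving with the gripper closed.

Emit:
servo_tool(steps=[[[0.014, 0.031, 0], [0, 0, 0], -1], [[0.014, 0.031, 0], [0, 0, 0], -1], [[0.014, 0.031, 0], [0, 0, 0], -1], [[0.014, 0.031, 0], [0, 0, 0], -1], [[0.014, 0.031, 0], [0, 0, 0], -1], [[0.014, 0.031, 0], [0, 0, 0], -1], [[0.014, 0.031, 0], [0, 0, 0], -1], [[0.014, 0.031, 0], [0, 0, 0], -1]])

```text
t: 0.77
ee_pos: [363.5, -322.5, 222.5]
orientation: [-3.074, -0.645, 0.0]
ft_force: [0.3, -0.6, -0.6]
width: 37.9
grasp_force: 0.0
```

Emit:
servo_tool(steps=[[[0.014, 0.031, 0], [0, 0, 0], -1], [[0.014, 0.031, 0], [0, 0, 0], -1], [[0.014, 0.031, 0], [0, 0, 0], -1], [[0.014, 0.031, 0], [0, 0, 0], -1], [[0.014, 0.031, 0], [0, 0, 0], -1], [[0.014, 0.031, 0], [0, 0, 0], -1], [[0.014, 0.031, 0], [0, 0, 0], -1], [[0.014, 0.031, 0], [0, 0, 0], -1]])

```text
t: 1.43
ee_pos: [475.5, -74.5, 222.6]
orientation: [-3.074, -0.645, 0.0]
ft_force: [0.1, -0.6, -0.9]
width: 0.4
grasp_force: 0.0
```

Emit:
servo_tool(steps=[[[0.014, 0.031, 0], [0, 0, 0], -1], [[0.014, 0.031, 0], [0, 0, 0], -1], [[0.014, 0.031, 0], [0, 0, 0], -1], [[0.014, 0.031, 0], [0, 0, 0], -1], [[0.014, 0.031, 0], [0, 0, 0], -1], [[0.014, 0.03, 0], [0, 0, 0], -1], [[0.014, 0.025, 0], [0, 0, 0], -1], [[0, 0, 0], [0, 0, 0], -1]])

```text
t: 2.1
ee_pos: [575.3, 137.9, 222.5]
orientation: [-3.073, -0.65, -0.003]
ft_force: [-0.6, -0.3, -0.1]
width: 0.5
grasp_force: 0.0
```

```bash
cat > w.py <<'E'
from h import *
import sys
name=sys.argv[1]
o=sensors.get_obs();d=imaging.get_image("wrist")
R=cv2.Rodrigues(np.array(o["orientation"],float))[0];T=np.eye(4);T[:3,:3]=R;T[:3,3]=o["ee_pos"]
W=cloud(d,T@np.array(d["tool_from_camera"]));np.savez(name+".npz",c=d["color"],W=W);cv2.imwrite(f"pics/{name}.png",d["color"])
x,y=float(sys.argv[2]),float(sys.argv[3])
z=W[...,2];near=np.hypot(W[...,0]-x,W[...,1]-y)<60
g=d["color"].mean(2)
m=near&(z>49)&(z<90);br=m&(g>110)
pr=cv2.minAreaRect(W[m][:,:2].astype(np.float32))
print(o["ee_pos"].round(1),"pad",pr,"bright",br.sum(),np.nanmean(W[br],0) if br.any() else 0,"z",np.nanpercentile(z[m],[2,50,98]))
if br.any():print("rib px",np.argwhere(br).mean(0)[::-1].round(), cv2.minAreaRect(W[br][:,:2].astype(np.float32)))
E
python3 w.py w1 600 158
```

```text
[575.3 137.9 222.5] pad ((606.0848999023438, 149.28826904296875), (46.092063903808594, 74.63611602783203), 50.155643463134766) bright 695 [592.70754926 160.58662169  68.72216747] z [55.05571815 63.90613551 73.41421493]
rib px [305. 162.] ((606.4978637695312, 148.94366455078125), (46.092063903808594, 73.5604248046875), 50.155643463134766)
```

View pics/w1.png

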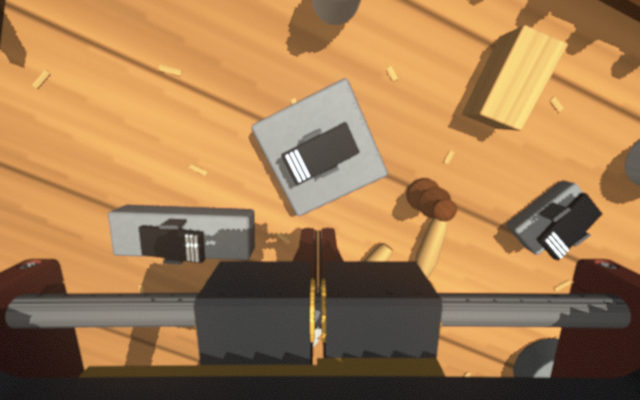

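The ribs show at px (297,165). Both views agree: press at (587,166). Lateral move, then down to hover.

Emit:
servo_tool(steps=[[[0.004, 0.0094, 0], [0, 0, 0], -1], [[0.004, 0.0094, 0], [0, 0, 0], -1], [[0.004, 0.0094, 0], [0, 0, 0], -1], [[0, 0, -0.03], [0, 0, 0], -1], [[0, 0, -0.035], [0, 0, 0], -1], [[0, 0, -0.035], [0, 0, 0], -1], [[0, 0, -0.025], [0, 0, 0], -1], [[0, 0, 0], [0, 0, 0], -1]])

```text
t: 2.82
ee_pos: [581.8, 161.0, 92.7]
orientation: [3.074, 0.644, -0.014]
ft_force: [-1.1, -0.4, -0.0]
width: 0.2
grasp_force: 0.0
```

Emit:
servo_tool(steps=[[[0.0025, 0.0025, 0], [0, 0, 0], -1], [[0.0025, 0.0025, -0.003], [0, 0, 0], -1], [[0, 0, -0.005], [0, 0, 0], -1], [[0, 0, -0.005], [0, 0, 0], -1], [[0, 0, -0.004], [0, 0, 0], -1], [[0, 0, -0.004], [0, 0, 0], -1], [[0, 0, 0], [0, 0, 0], -1], [[0, 0, 0], [0, 0, 0], -1]])

```text
t: 3.48
ee_pos: [590.1, 166.9, 76.5]
orientation: [3.075, 0.645, -0.001]
ft_force: [-0.0, 0.6, -0.4]
width: 0.3
grasp_force: 0.0
```

Emit:
servo_tool(steps=[[[-0.003, 0.001, 0], [0, 0, 0], -1], [[0, 0, -0.003], [0, 0, 0], -1], [[0, 0, -0.003], [0, 0, 0], -1], [[0, 0, -0.003], [0, 0, 0], -1], [[0, 0, -0.003], [0, 0, 0], -1], [[0, 0, -0.003], [0, 0, 0], -1], [[0, 0, 0], [0, 0, 0], -1], [[0, 0, 0], [0, 0, 0], -1]])

```text
t: 4.15
ee_pos: [587.2, 168.0, 61.4]
orientation: [-3.075, -0.645, 0.001]
ft_force: [0.0, -0.1, 1.2]
width: 0.7
grasp_force: 0.6
```

Emit:
servo_tool(steps=[[[0, 0, -0.002], [0, 0, 0], -1], [[0, 0, -0.002], [0, 0, 0], -1], [[0, 0, -0.002], [0, 0, 0], -1], [[0, 0, -0.002], [0, 0, 0], -1], [[0, 0, 0], [0, 0, 0], -1], [[0, 0, 0], [0, 0, 0], -1], [[0, 0, 0], [0, 0, 0], -1], [[0, 0, 0], [0, 0, 0], -1]])

```text
t: 4.82
ee_pos: [587.4, 168.1, 54.1]
orientation: [-3.074, -0.645, -0.0]
ft_force: [-2.3, 0.7, 6.9]
width: 0.8
grasp_force: 3.8
```

Emit:
servo_tool(steps=[[[0, 0, -0.001], [0, 0, 0], -1], [[0, 0, 0], [0, 0, 0], -1], [[0, 0, 0.01], [0, 0, 0], -1], [[0, 0, 0.03], [0, 0, 0], -1], [[0, 0, 0.04], [0, 0, 0], -1], [[-0.004, -0.016, 0.035], [0, 0, 0], -1], [[-0.007, -0.03, 0.01], [0, 0, 0], -1], [[-0.007, -0.03, 0], [0, 0, 0], -1]])

```text
t: 5.48
ee_pos: [571.8, 92.0, 181.9]
orientation: [3.073, 0.648, 0.012]
ft_force: [0.8, -0.1, 0.1]
width: 0.6
grasp_force: 0.0
```

```bash
python3 w.py w2 606 149; sed -i 's/"top.npz"/"top2.npz"/' m.py
python3 - <<'E'
from h import *
d=imaging.get_image("top");np.savez("top2.npz",c=d["color"],W=cloud(d))
E
python3 m.py
```

```text
[571.8  92.  181.9] pad ((606.4655151367188, 149.23191833496094), (46.467994689941406, 74.94644165039062), 50.05194091796875) bright 852 [593.82555068 161.56922789  60.22845045] z [55.00754481 64.30270645 72.82173145]
rib px [257. 142.] ((606.5938720703125, 149.1552734375), (46.4694938659668, 74.61819458007812), 49.91536331176758)
ext box [606.  81.] [21. 43.] 90 pad [526.  86.] [192. 149.] 1 n 6752 slope [-1.9500e+00  4.0000e-01  5.4982e+02] up dir 168 bright 4287 [481.  40. 594.] zmax 664.0
lamp box [ 451. -283.] [97. 96.] 89 pad [ 451. -283.] [46. 74.] 69 n 605 slope [ 0.19 -0.1  63.88] up dir -28 bright 131 [ 474. -294.   70.] zmax 76.0
carv box [0. 0.] [0. 0.] 0 pad [419.  53.] [ 80. 101.] 1 n 9170 slope [-1.3200e+00  1.9000e-01  6.7811e+02] up dir 172 bright 8788 [415.  40. 679.] zmax 722.0
heat box [ 643. -145.] [47. 84.] 69 pad [ 644. -147.] [46. 78.] 71 n 513 slope [-0.19  0.08 50.61] up dir 158 bright 115 [ 626. -141.   55.] zmax 63.0
```

```bash
cat > s.py <<'E'
from h import *
import sys
def tilt(f,x,y,deg):
    W=np.load(f)["W"].reshape(-1,3);a=np.radians(deg);dx,dy=W[:,0]-x,W[:,1]-y
    s=dx*np.cos(a)+dy*np.sin(a);t=-dx*np.sin(a)+dy*np.cos(a);m=(abs(s)<34)&(abs(t)<13)&(W[:,2]>45)&(W[:,2]<85)
    k=np.polyfit(s[m],W[m][:,2],1);print(f,m.sum(),"tilt",np.arctan(k[0]).round(3),"zc",k[1].round(1))
f=sys.argv[1];tilt(f,*map(float,sys.argv[2:5]))
E
python3 s.py w1.npz 606 149 140;python3 s.py w2.npz 606 149 140;python3 s.py top2.npz 451 -283 -22
```

```text
w1.npz 1700 tilt 0.251 zc 64.3
w2.npz 2249 tilt -0.23 zc 64.4
top2.npz 366 tilt 0.219 zc 64.3
```

The extractor tilt measures 0.25 → -0.23, and the 7 N push against the stop holds it over. Now the lamp at (476,-293).

Emit:
servo_tool(steps=[[[-0.0093, -0.0385, 0], [0, 0, 0], -1], [[-0.0093, -0.0385, 0], [0, 0, 0], -1], [[-0.0093, -0.0385, 0], [0, 0, 0], -1], [[-0.0093, -0.0385, 0], [0, 0, 0], -1], [[-0.0093, -0.0385, 0], [0, 0, 0], -1], [[-0.0093, -0.0385, 0], [0, 0, 0], -1], [[-0.0093, -0.0385, 0], [0, 0, 0], -1], [[-0.0093, -0.0385, 0], [0, 0, 0], -1]])

```text
t: 6.25
ee_pos: [494.6, -217.5, 177.6]
orientation: [3.075, 0.646, 0.0]
ft_force: [0.8, -0.4, -0.8]
width: 0.5
grasp_force: 0.0
```

Emit:
servo_tool(steps=[[[-0.0093, -0.0385, 0], [0, 0, 0], -1], [[-0.0093, -0.0385, 0], [0, 0, 0], -1], [[0, 0, -0.03], [0, 0, 0], -1], [[0, 0, -0.03], [0, 0, 0], -1], [[0, 0, -0.025], [0, 0, 0], -1], [[0, 0, 0], [0, 0, 0], -1], [[0, 0, 0], [0, 0, 0], -1], [[0, 0, 0], [0, 0, 0], -1]])

```text
t: 6.92
ee_pos: [477.3, -293.1, 93.6]
orientation: [3.074, 0.646, 0.001]
ft_force: [0.1, 0.5, 0.3]
width: 0.6
grasp_force: 0.0
```

Emit:
servo_tool(steps=[[[0, 0, -0.01], [0, 0, 0], -1], [[0, 0, -0.007], [0, 0, 0], -1], [[0, 0, -0.003], [0, 0, 0], -1], [[0, 0, -0.003], [0, 0, 0], -1], [[0, 0, -0.003], [0, 0, 0], -1], [[0, 0, -0.003], [0, 0, 0], -1], [[0, 0, -0.003], [0, 0, 0], -1], [[0, 0, 0], [0, 0, 0], -1]])

```text
t: 7.58
ee_pos: [476.7, -293.3, 60.5]
orientation: [3.074, 0.645, 0.001]
ft_force: [0.7, -1.5, 2.1]
width: 0.5
grasp_force: 1.1
```

Emit:
servo_tool(steps=[[[0, 0, -0.002], [0, 0, 0], -1], [[0, 0, -0.002], [0, 0, 0], -1], [[0, 0, -0.002], [0, 0, 0], -1], [[0, 0, -0.002], [0, 0, 0], -1], [[0, 0, -0.001], [0, 0, 0], -1], [[0, 0, 0], [0, 0, 0], -1], [[0, 0, 0], [0, 0, 0], -1], [[0, 0, 0], [0, 0, 0], -1]])

```text
t: 8.25
ee_pos: [477.0, -293.4, 52.6]
orientation: [3.074, 0.645, 0.002]
ft_force: [-0.0, 1.0, 10.2]
width: 0.5
grasp_force: 5.3
```

Emit:
servo_tool(steps=[[[0, 0, 0.01], [0, 0, 0], -1], [[0, 0, 0.03], [0, 0, 0], -1], [[0, 0, 0.04], [0, 0, 0], -1], [[-0.001, 0.017, 0.035], [0, 0, 0], -1], [[-0.001, 0.03, 0.01], [0, 0, 0], -1], [[-0.0015, 0.04, 0], [0, 0, 0], -1], [[-0.0015, 0.04, 0], [0, 0, 0], -1], [[-0.0015, 0.04, 0], [0, 0, 0], -1]])

```text
t: 8.92
ee_pos: [468.5, -124.5, 176.7]
orientation: [-3.075, -0.643, 0.001]
ft_force: [0.6, 0.7, -0.6]
width: 0.4
grasp_force: 0.0
```

Emit:
servo_tool(steps=[[[-0.0015, 0.04, 0], [0, 0, 0], -1], [[-0.0015, 0.04, 0], [0, 0, 0], -1], [[-0.0015, 0.04, 0], [0, 0, 0], -1], [[-0.0015, 0.04, 0], [0, 0, 0], -1], [[-0.0015, 0.04, 0], [0, 0, 0], -1], [[0, 0, 0], [0, 0, 0], -1], [[0, 0, 0], [0, 0, 0], -1], [[0, 0, 0], [0, 0, 0], -1]])

```text
t: 9.58
ee_pos: [461.6, 73.8, 176.3]
orientation: [3.074, 0.647, -0.002]
ft_force: [0.0, 0.1, 0.4]
width: 0.6
grasp_force: 0.0
```

```bash
python3 - <<'E'
from h import *
d=imaging.get_image("top");np.savez("top3.npz",c=d["color"],W=cloud(d));cv2.imwrite("pics/top3.png",d["color"])
E
python3 s.py top3.npz 451 -283 -22;python3 s.py top3.npz 645 -147 160; python3 w.py w3 448 259; sed -i 's/top2/top3/' m.py; python3 m.py|grep -E "lamp|heat"
```

```text
top3.npz 342 tilt -0.234 zc 64.4
top3.npz 258 tilt 0.223 zc 50.6
[461.8  73.1 176.4] pad ((447.4363708496094, 260.1778259277344), (45.52815246582031, 76.0407485961914), 22.899089813232422) bright 841 [456.23996187 242.05977268  69.11786796] z [56.61120909 64.3067922  72.26163972]
rib px [131. 124.] ((447.47515869140625, 260.2804260253906), (45.37098693847656, 75.80338287353516), 22.298776626586914)
lamp box [ 451. -281.] [96. 97.] 46 pad [ 451. -283.] [46. 74.] 69 n 576 slope [-2.300e-01  5.000e-02  6.405e+01] up dir 168 bright 115 [ 473. -294.   59.] zmax 76.0
heat box [ 643. -146.] [47. 85.] 68 pad [ 644. -147.] [46. 78.] 69 n 511 slope [-0.2   0.07 50.47] up dir 161 bright 127 [ 628. -142.   55.] zmax 62.0
```

Lamp is over (-0.234) and its box hasn't moved; the heater is still off. Carver press point is (458,235).

Emit:
servo_tool(steps=[[[-0.001, 0.036, 0], [0, 0, 0], -1], [[-0.001, 0.04, 0], [0, 0, 0], -1], [[-0.001, 0.04, 0], [0, 0, 0], -1], [[-0.001, 0.036, 0], [0, 0, 0], -1], [[0, 0.01, -0.025], [0, 0, 0], -1], [[0, 0, -0.03], [0, 0, 0], -1], [[0, 0, -0.03], [0, 0, 0], -1], [[0, 0, 0], [0, 0, 0], -1]])

```text
t: 10.35
ee_pos: [455.5, 233.2, 87.1]
orientation: [3.073, 0.642, -0.014]
ft_force: [-2.1, -0.0, -0.5]
width: 0.3
grasp_force: 0.0
```

Emit:
servo_tool(steps=[[[0, 0, 0], [0, 0, 0], -1], [[0, 0, 0], [0, 0, 0], -1], [[0, 0, -0.008], [0, 0, 0], -1], [[0, 0, -0.005], [0, 0, 0], -1], [[0, 0, 0], [0, 0, 0], -1], [[0, 0, 0], [0, 0, 0], -1], [[0, 0, 0], [0, 0, 0], -1], [[0, 0, 0], [0, 0, 0], -1]])

```text
t: 11.02
ee_pos: [458.5, 236.1, 79.0]
orientation: [-3.074, -0.645, -0.001]
ft_force: [-0.4, 0.4, -0.1]
width: 0.4
grasp_force: 0.0
```

Emit:
servo_tool(steps=[[[0, -0.001, -0.004], [0, 0, 0], -1], [[0, 0, -0.003], [0, 0, 0], -1], [[0, 0, -0.003], [0, 0, 0], -1], [[0, 0, -0.003], [0, 0, 0], -1], [[0, 0, -0.003], [0, 0, 0], -1], [[0, 0, -0.002], [0, 0, 0], -1], [[0, 0, 0], [0, 0, 0], -1], [[0, 0, 0], [0, 0, 0], -1]])

```text
t: 11.68
ee_pos: [458.3, 234.9, 60.5]
orientation: [3.075, 0.645, -0.0]
ft_force: [-0.2, -1.6, 1.1]
width: 0.4
grasp_force: 0.6
```

Emit:
servo_tool(steps=[[[0, 0, -0.002], [0, 0, 0], -1], [[0, 0, -0.002], [0, 0, 0], -1], [[0, 0, -0.002], [0, 0, 0], -1], [[0, 0, -0.002], [0, 0, 0], -1], [[0, 0, 0], [0, 0, 0], -1], [[0, 0, 0], [0, 0, 0], -1], [[0, 0, 0], [0, 0, 0], -1], [[0, 0, 0], [0, 0, 0], -1]])

```text
t: 12.35
ee_pos: [458.4, 235.0, 53.0]
orientation: [-3.075, -0.645, -0.0]
ft_force: [-0.8, -1.7, 7.3]
width: 0.1
grasp_force: 4.0
```

Lift and retreat clear to check the rest.

Emit:
servo_tool(steps=[[[0, 0, 0.01], [0, 0, 0], -1], [[0, 0, 0.03], [0, 0, 0], -1], [[0, 0, 0.04], [0, 0, 0], -1], [[0, -0.017, 0.035], [0, 0, 0], -1], [[0, -0.035, 0.01], [0, 0, 0], -1], [[0, -0.04, 0], [0, 0, 0], -1], [[0, -0.04, 0], [0, 0, 0], -1], [[0, -0.04, 0], [0, 0, 0], -1]])

```text
t: 13.02
ee_pos: [458.0, 61.8, 178.5]
orientation: [-3.074, -0.647, -0.002]
ft_force: [0.1, 0.4, -0.1]
width: 0.7
grasp_force: 0.0
```

Emit:
servo_tool(steps=[[[0, -0.04, 0], [0, 0, 0], -1], [[0, -0.04, 0], [0, 0, 0], -1], [[0, -0.04, 0], [0, 0, 0], -1], [[0, -0.04, 0], [0, 0, 0], -1], [[0, -0.04, 0], [0, 0, 0], -1], [[0, -0.04, 0], [0, 0, 0], -1], [[0, 0, 0], [0, 0, 0], -1], [[0, 0, 0], [0, 0, 0], -1]])

```text
t: 13.68
ee_pos: [458.0, -178.7, 177.8]
orientation: [-3.076, -0.639, -0.0]
ft_force: [-0.3, -0.2, 0.1]
width: 0.4
grasp_force: 0.0
```

```bash
python3 - <<'E'
from h import *
d=imaging.get_image("top");np.savez("top4.npz",c=d["color"],W=cloud(d));cv2.imwrite("pics/top4.png",d["color"])
E
for a in "606 149 140" "451 -283 -22" "447.5 260 -67" "645 -147 160";do python3 s.py top4.npz $a;done; sed -i 's/top3/top4/' m.py; python3 m.py
```

```text
top4.npz 338 tilt -0.237 zc 64.2
top4.npz 57 tilt -0.202 zc 65.6
top4.npz 392 tilt -0.238 zc 64.6
top4.npz 260 tilt 0.215 zc 50.6
ext box [585. 166.] [116. 173.] 49 pad [608. 148.] [48. 76.] 53 n 580 slope [ 0.21 -0.12 64.11] up dir -29 bright 122 [593. 166.  59.] zmax 75.0
lamp box [ 415. -274.] [77. 24.] 80 pad [ 421. -204.] [173.  69.] 88 n 3398 slope [-2.1000e-01  2.0300e+00  5.0608e+02] up dir 96 bright 2513 [ 431. -164.  534.] zmax 610.0
carv box [467. 231.] [ 87. 234.] 35 pad [448. 258.] [46. 73.] 22 n 641 slope [-0.07  0.24 63.66] up dir 106 bright 117 [460. 232.  57.] zmax 76.0
heat box [ 642. -145.] [47. 84.] 69 pad [ 586. -131.] [ 47. 200.] 74 n 561 slope [-2.63 -0.81 89.13] up dir -163 bright 137 [ 605. -139.  127.] zmax 526.0
```

View pics/top4.png

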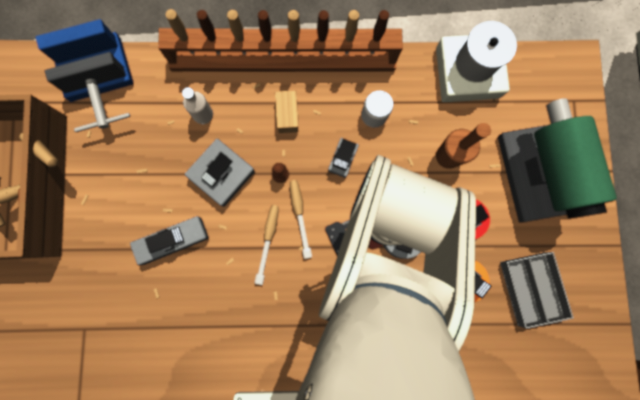

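All three paddles are fully over: extractor px (218,170) and carver (168,241) here, the lamp as measured before the arm hid it. The boxes and bystanders are where they were, and the heater (343,157) is off. Handing in.

```bash
python3 -c "
from workcell import close_job
print(close_job())"
```

```text
the job is handed in; nothing more can be done
None
```

I pressed the extractor, lamp and carver switches on in that order; all three measured fully over, the heater was left off, nothing else on the bench appeared to have moved, and I handed the job in at about 14 s.

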